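Check the hand probe on its tester and hold it ready, level

ROBOT

A 6-joint arm with a two-finger parallel gripper is mounted at the origin on a cart in front of the work surface, level with it; the furniture and walls round the work are solid. World frame = base frame: x ahead of the robot, y to its left, z up, the work surface at z = 0. Lengths are in m, angles in rad, forces in N, time in s.
With the tool pointing down it reaches from about 0.275 to 0.775 m from the base axis. Payload 14.6 kg.
Tool frame: the origin (TCP) lies at the centre of the arm's flange, where the gripper is bolted on; the fingertips stand 173 mm ahead of it and the grasp point (between the pads) lies 155 mm ahead of it; z points along the fingers, y is the line along which they close (so a half turn about z gives the same grasp; the last joint's range is limited). The gripper opens to 85 mm and grips with 20 to 120 N. Pads are 22 mm wide; open, the fingers measure 114 mm over their backs; the gripper's body (76 mm by 85 mm) begins 54 mm behind the grasp point. The pads swing forward as they close: fully open they stand 13 mm farther back than shut.
Start: joints at [-1.337, 0.263, -0.048, 1.259, 0, 1.415], TCP at [0.199, -0.486, 0.405] pointing down, gripper open.
Joint ranges: [-2.65, 2.65], [-0.89, 1.7], [-1.18, 1.37], [-2.13, 2.11], [-1.35, 1.29], [-3.14, 3.14]. Speed limits (rad/s): [1.89, 1.89, 2.57, 2.79, 3.14, 3.14].

INTERFACE

Orientations are given as a rotation vector (axis times angle).
In Python, from station import r gives the robot as it stands.
- The arm moves only by the tool arm_command, never from a script. Its arguments are lists of equal length, an entry for each row: "travel": the shift along the world's x, y, z as a fraction of full scale, a list of three; "delta_rot": the turn, a rotation vector about the world's x, y, z as a fraction of full scale, a list of three. In form: {"travel": [[dx, dy, dz], ...], "delta_rot": [[ax, ay, az], ...]}. A call has 1 to 12 rows; each row is the pose to reach, as a shift and turn from the pose commanded when the call began; what a row does not reach only later rows make up. Full scale, the value 1, is 250 mm for a shift and pi/2 rad for a turn. A row lasts 1/10 s, in which the tool goes at most 50 mm and 8.59 degrees, less where a joint would pass 70% of its speed; a pose out of reach is approached as far as the arm can. A call with a number of a shift or a turn outside -1 to 1 is refused whole. A call with a gripper value outside its range is refused whole. "jaw" is the opening, from -1 (shut) to 1 (fully open), set as the call begins (left out, the last holds). The fingers move at their own pace and stop on an object; "newtons" is the grip in N (left out, the last holds). Time passes only in rows, so rows that repeat a pose let the fingers close. It gives the time, the measured TCP pose, the force, the opening and the grip force at its end, in the units of the state.
- r.get_obs(): the state, without advancing time (a new reading comes with each control period).
- r.snapshot(name): name is "side" or "top" or "wrist"; returns a dict with "frame" (384x512x3 uint8, blue, green, red), "K" (3x3 intrinsics, pixels), "extrinsics" (4x4, takes a point from camera to world coordinates). Camera axes: x right, y up, looking along -z (the intrinsics and any distortion apply to the point x, -y, -z); pixel columns grow to the right and rows downward; lengths in m; the calibration is good to about 2 mm. The wrist camera is an equidistant fisheye: a pixel r from the principal point sees the ray r / f radians off the axis. A picture is of the moment at which its call begins. There is no depth.
- r.finish_job(): hands the job in; it is judged then, once.
The state is a dict: "t": time; "joint_positions": joint angles; "joint_vel": joint speeds; "tau": joint torques, N m; "ee_pos": TCP position; "orientation": TCP orientation; "contact_force": force on the tool from outside, world axes, zero at the start; "moment": the same for the moment, N m; "width": opening from 0.0 (shut) to 1.0 (fully open); "finger_force": force on a finger pad.
Only numpy, scipy, OpenCV 4.12 (cv2) and the standard library are available. Lean on these libraries where they do the work, as an engineer would, in place of code of your own. Each camera call takes 0.05 s, during which the arm holds its last target. There are 200 camera calls.

TASK

Check the hand probe before use: lift it out of its rest by the handle and press the ball at its nose lightly onto the wide stud of the tester for about half a second, then in the same way onto the narrow stud. Then raise the probe so that its handle is about 20 cm above the open worktop, clear of everything and in front of the equipment at the back, keep it there steady and level, right way up, for three seconds, and finish while still holding it like that. Leave the vials and the jar where they stand.

Things in the scene. Friction and masses are not known exactly. Their poses are not given: they have to be found in the camera images.
- probe: Loose hand probe, about 0.11 kg: straight white handle 130 mm long (x), 26 wide (y), 22 high (z); at the +x end a grey cone and a thin steel neck bend down to an 11 mm steel ball. Origin: middle of the handle, near the centre of mass; x to the nose, z up (level when z is vertical). Starts lying level in the cradle; grip it across y at the origin, from above, between the saddles.
- probe_tip (a point): The lowest point of the probe's steel ball: 90 mm ahead (+x) of the probe's origin and 36 mm below it (-z).
- cradle: Fixed rest of the probe: white base plate 124 x 56 x 10 mm, two U saddles at x = -45 and +45 mm (12 mm long, 46 wide, cheeks up to 64 mm high) carry the handle, probe origin 61 mm above the worktop. Between the saddles 78 mm are free down to the plate. Origin: centre of its underside; x along the probe. The probe lifts straight up out of it.
- tester: The fixed tester: grey plastic case 116 x 62 mm, top 37 mm above the worktop, with two upright round steel studs on top, 68 mm apart along its x axis. It may be turned any way. Origin at the centre of its underside.
- stud_wide: The wide stud of the tester, 28 mm in diameter, at the tester's x = -34 mm. Origin at the centre of its flat top, 48 mm above the worktop when not pressed, 11 mm above the case. It is sprung: it yields downwards about 1.4 mm per newton, 6 mm at most.
- stud_narrow: The narrow stud of the tester, 15 mm in diameter, at the tester's x = +34 mm; otherwise like the wide one, origin at the centre of its top.
- vial_b: Bystander: standing clear vial, 30 mm in diameter, 60 mm high, origin at the centre of its foot.
- vial_a: Bystander: standing clear vial, 24 mm in diameter, 52 mm high, origin at the centre of its foot.
- vial_d: Bystander: large brown vial, 46 mm in diameter, 85 mm high, origin at the centre of its foot.
- pill_jar: Bystander: tablet jar with white lid, 50 mm in diameter, 76 mm high, origin at the centre of its foot.

How it is judged:
By the outcome, as a careful person would: the job done as asked, in the order asked, and still so for the second after the job is handed in, while the arm keeps its last pose, push and grip.
It also fails if it takes over 58 s, if anything falls off the work surface, if the arm or the gripper's body presses on something with over 40 N, if the wrist force passes 120 N, or if a joint passes its speed limit or range.

## Working session

There is one attempt and no reset: what is moved stays moved. The work goes in short steps, Python scripts to look and compute and a tool call to move; the robot and the scene stay as the last step left them, time stands still between calls to the robot, and variables do not carry over. Pictures are saved under pics/ and viewed, at most 10 in all, crops included, and the job is handed in when it is done.

Besides the shell and the picture viewer there is one more tool, called after "Call:" as name(argument=value, ...) on one line, values as JSON. arm_command: Moves the arm, as the interface text tells. Shift numbers are shares of 250 mm and turn numbers shares of pi/2 rad, none past 1 either way. Its arguments: {"type":"object","properties":{"travel":{"type":"array"},"delta_rot":{"type":"array"},"jaw":{"type":"number"},"newtons":{"type":"number"}},"required":["travel","delta_rot"]}

```bash
mkdir -p pics
cat > h.py <<'E'
import numpy as np,cv2
from station import r
def snap(n,f):
    s=r.snapshot(n); cv2.imwrite(f'pics/{f}.png',s['frame']); np.savez(f'pics/{f}.npz',K=s['K'],E=s['extrinsics']); return s
def ray(f,u,v,z,fish=False):
    d=np.load(f'pics/{f}.npz');K,E=d['K'],d['E']
    a=(u-K[0,2])/K[0,0];b=(v-K[1,2])/K[1,1]
    if fish:
        t=np.hypot(a,b);k=np.tan(t)/t if t>0 else 1;a*=k;b*=k
    w=E[:3,:3]@np.array([a,-b,-1.]);o=E[:3,3]
    return (o+w*(z-o[2])/w[2]).round(4)
def proj(f,p):
    d=np.load(f'pics/{f}.npz');K,E=d['K'],d['E']
    q=np.linalg.inv(E)@np.append(p,1);return (K[0,0]*q[0]/-q[2]+K[0,2]).round(1),(K[1,1]*-q[1]/-q[2]+K[1,2]).round(1)
E
python3 - <<'E'
from h import *
print(r.get_obs())
for n in('top','side'):
    s=snap(n,n+'0');print(s['K'],s['extrinsics'].round(3))
    cv2.imwrite(f'pics/{n}0b.png',cv2.resize(s['frame'],(800,600),interpolation=cv2.INTER_CUBIC))
E
```

```text
{'t': 0.0, 'joint_positions': array([-1.33733532e+00,  2.63547714e-01, -4.89093422e-02,  1.25940751e+00,
       -3.82349486e-05,  1.41552199e+00]), 'joint_vel': array([ 1.11071792e-05,  3.15840468e-04,  5.23730624e-04, -7.17032596e-04,
       -6.71491224e-04, -5.88066607e-04]), 'tau': array([ 1.97040514e-03, -6.37613225e+01,  3.84566367e+01,  1.39317036e-02,
       -5.24140910e-05, -2.20737195e-05]), 'ee_pos': array([ 0.19896938, -0.48574826,  0.40422228]), 'orientation': array([-3.08139059e+00, -6.06580685e-01,  1.25552336e-04]), 'contact_force': array([ 0.2978208 , -0.16888174, -0.17712487]), 'moment': array([ 0.02786751, -0.01899508,  0.01314201]), 'finger_force': 0.0, 'width': 0.9959508444497835}
[[460.04375086   0.         250.41482802]
 [  0.         460.04375086 194.48911085]
 [  0.           0.           1.        ]] [[ 0.001  0.999 -0.054  0.533]
 [-1.     0.001 -0.01   0.173]
 [-0.01   0.054  0.998  0.902]
 [ 0.     0.     0.     1.   ]]
[[464.72014778   0.         249.77003346]
 [  0.         464.72014778 188.90444621]
 [  0.           0.           1.        ]] [[ 0.998  0.052 -0.031  0.519]
 [-0.055  0.556 -0.83  -0.635]
 [-0.025  0.83   0.557  0.645]
 [ 0.     0.     0.     1.   ]]
```

View pics/top0b.png

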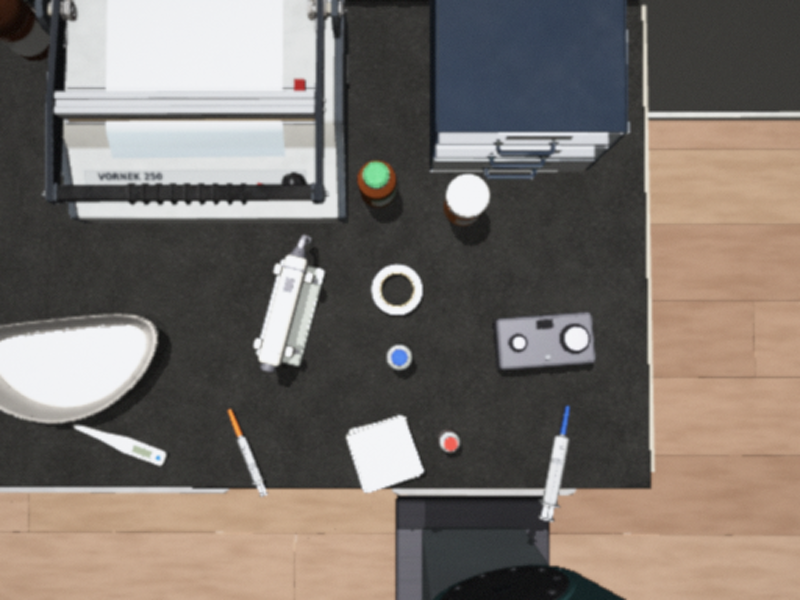

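View pics/side0b.png

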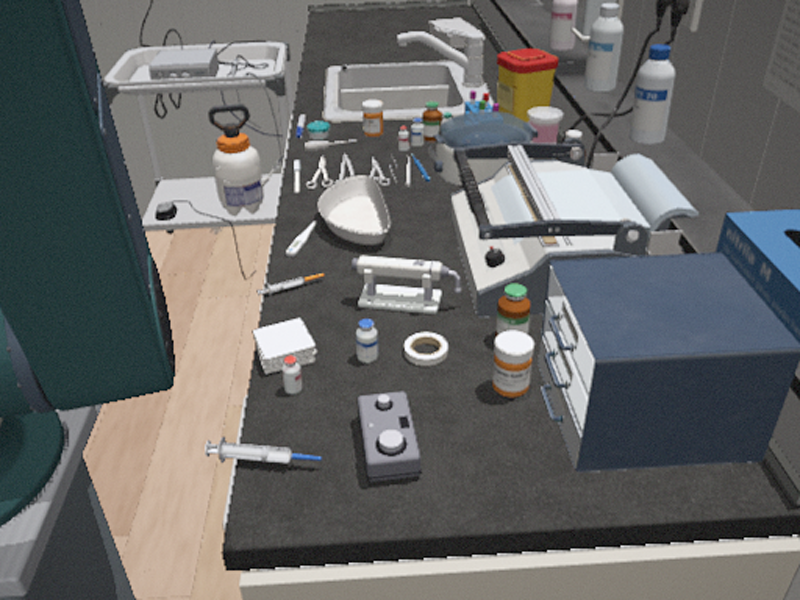

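Top view (scaled ×1.5625): the probe handle runs from (268,365) to (296,258) with its nose at (305,240). The narrow stud is near (519,343), the wide one near (576,338). In the side view the probe lies in its cradle around (405,280) and the tester is at (390,435). I'll zoom in to measure.

Run:
```python
from h import *
t=cv2.imread('pics/top0.png');s=cv2.imread('pics/side0.png')
def c(im,x,y,w=80,h=100): return cv2.resize(im[y:y+h,x:x+w],None,fx=4,fy=3,interpolation=cv2.INTER_CUBIC) if 0 else cv2.resize(im[y:y+h,x:x+w],(400,300) ,interpolation=cv2.INTER_CUBIC)
a=c(t,140,145,133,100);b=c(t,306,190,100,75);d=c(s,220,155,80,60);e=c(s,215,245,80,60)
cv2.imwrite('pics/c1.png',np.vstack([np.hstack([a,b]),np.hstack([d,e])]))
```

```text
(no output)
```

View pics/c1.png

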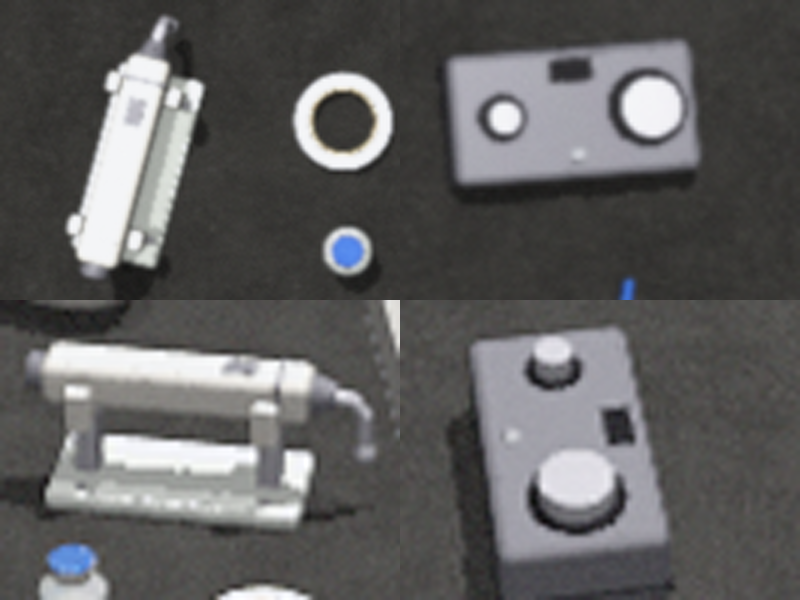

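Run:
```python
from h import *
f=lambda x,y:(140+x/3.0075-.33,145+y/3-.33)
ch=[ray('top0',*f(*p),.064) for p in((113,81),(174,95),(76,224),(137,240))]
C=np.mean(ch,0);d=(ch[0]+ch[1]-ch[2]-ch[3])/2
print('cheeks',ch,C,np.linalg.norm(d[:2]),np.degrees(np.arctan2(d[1],d[0])))
a=ray('top0',*f(147,62),.072);b=ray('top0',*f(100,262),.072);print('handle',a,b,np.linalg.norm(a-b),np.degrees(np.arctan2(*(a-b)[1::-1])),(a+b)/2)
S=lambda x,y:(220+x/5-.4,155+y/5-.4)
a=ray('side0',*S(304,377),.072);b=ray('side0',*S(48,358),.072);print('side handle top mid',a,b,np.linalg.norm(a-b))
g=lambda x,y:(306+x/4-.4,190+y/4-.4)
n=ray('top0',*g(105,118),.048);w=ray('top0',*g(252,106),.048);print('studs',n,w,np.linalg.norm(n-w))
S=lambda x,y:(215+x/5-.4,245+y/5-.4)
n=ray('side0',*S(151,48),.048);w=ray('side0',*S(177,175),.048);print('side studs',n,w,np.linalg.norm(n-w))
# case top corners
cs=[ray('top0',*g(*p),.037) for p in((48,60),(287,42),(298,163),(58,184))];print(cs,np.mean(cs,0))
# bystander rough
for nm,p,z in(('a',(450,442),.052),('b',(399,357),.06),('d',(376,175),.085),('jar',(468,192),.076),('drawer front',(435,165),.2),('laminator corner',(345,215),.05)):print(nm,ray('top0',p[0]/1.5625,p[1]/1.5625,z))
```

```text
cheeks [array([0.62  , 0.3161, 0.064 ]), array([0.6115, 0.2789, 0.064 ]), array([0.5328, 0.3377, 0.064 ]), array([0.5232, 0.3006, 0.064 ])] [0.571875 0.308325 0.064   ] 0.09038133103689057 -13.859428930761608
handle [0.6307 0.2943 0.072 ] [0.5101 0.3215 0.072 ] 0.12362928455669397 -12.70977289634731 [0.5704 0.3079 0.072 ]
side handle top mid [0.6034 0.0691 0.072 ] [0.5039 0.0896 0.072 ] 0.10158986169889202
studs [0.5336 0.0316 0.048 ] [ 0.5393 -0.0363  0.048 ] 0.06813882887164999
side studs [0.5315 0.0317 0.048 ] [ 0.5376 -0.0363  0.048 ] 0.06827305471414034
[array([0.5608, 0.0562, 0.037 ]), array([ 0.5693, -0.0558,  0.037 ]), array([ 0.5128, -0.0601,  0.037 ]), array([0.5028, 0.0519, 0.037 ])] [ 0.536425 -0.00195   0.037   ]
a [0.417  0.1132 0.052 ]
b [0.5164 0.173  0.06  ]
d [0.7254 0.1996 0.085 ]
jar [0.7075 0.0932 0.076 ]
drawer front [0.7083 0.1376 0.2   ]
laminator corner [0.6854 0.2377 0.05  ]
```

Call:
arm_command(travel=[[0.5, 1, 0], [0.5, 1, 0], [0.5, 1, 0], [0.5, 1, 0], [0.5, 1, 0], [0.5, 1, 0], [0.5, 1, 0]], delta_rot=[[0, 0, 0.55], [0, 0, 0.55], [0, 0, 0.55], [0, 0, 0.55], [0, 0, 0.55], [0, 0, 0.55], [0, 0, 0.55]], jaw=1)

```text
t: 0.8
ee_pos: [0.3247, -0.233, 0.4047]
orientation: [-2.538, -1.851, -0.001]
contact_force: [-0.7, -0.5, -0.4]
width: 0.994
finger_force: 0.0
```

Call:
arm_command(travel=[[0.5, 1, 0], [0.5, 1, 0], [0.5, 1, 0], [0.5, 1, 0], [0.5, 1, 0], [0.5, 1, 0], [0.5, 1, 0]], delta_rot=[[0, 0, 0.55], [0, 0, 0.55], [0, 0, 0.55], [0, 0, 0.55], [0, 0, 0.55], [0, 0, 0.55], [0, 0, 0.55]])

```text
t: 1.5
ee_pos: [0.4503, 0.0162, 0.4042]
orientation: [-1.532, -2.742, -0.0]
contact_force: [-0.3, -1.1, 0.6]
width: 1.001
finger_force: 0.0
```

Call:
arm_command(travel=[[0.49, 1, 0], [0.49, 1, 0], [0.49, 1, 0], [0.49, 1, 0], [0.49, 1, 0], [0.49, 1, 0], [0.49, 1, 0], [0.49, 1, 0]], delta_rot=[[0, 0, 0.5], [0, 0, 0.5], [0, 0, 0.5], [0, 0, 0.5], [0, 0, 0.5], [0, 0, 0.5], [0, 0, 0.5], [0, 0, 0.5]])

```text
t: 2.3
ee_pos: [0.5721, 0.2633, 0.404]
orientation: [-0.379, -3.118, 0.001]
contact_force: [-0.3, 0.3, 0.3]
width: 1.0
finger_force: 0.0
```

Call:
arm_command(travel=[[0, 0.18, -0.18], [0, 0.18, -0.36], [0, 0.18, -0.36], [0, 0.18, -0.36], [0, 0.18, -0.36]], delta_rot=[[0, 0, 0], [0, 0, 0], [0, 0, 0], [0, 0, 0], [0, 0, 0]])

```text
t: 2.8
ee_pos: [0.5722, 0.308, 0.3173]
orientation: [0.378, 3.116, 0.002]
contact_force: [0.7, -0.2, 0.2]
width: 1.002
finger_force: 0.0
```

Run:
```python
from h import *
o=r.get_obs();print(o['ee_pos'],o['orientation'],o['joint_positions'])
s=snap('wrist','w1');print(s['K'],s['extrinsics'].round(4))
snap('side','s1')
cv2.imwrite('pics/w1b.png',cv2.resize(s['frame'],(800,600),interpolation=cv2.INTER_CUBIC))
```

```text
[0.57215307 0.30800849 0.31726831] [3.77825294e-01 3.11631446e+00 1.71834637e-03] [ 3.68583169e-01  5.10354939e-01  1.07404298e-01  1.16516214e+00
 -1.88453019e-04  6.09887309e-01]
[[297.31863964   0.         255.55358701]
 [  0.         297.31863964 189.74763359]
 [  0.           0.           1.        ]] [[ 0.2394 -0.9172 -0.3186  0.4915]
 [ 0.9709  0.2264  0.0776  0.3283]
 [ 0.001  -0.3279  0.9447  0.2861]
 [ 0.      0.      0.      1.    ]]
```

View pics/w1b.png

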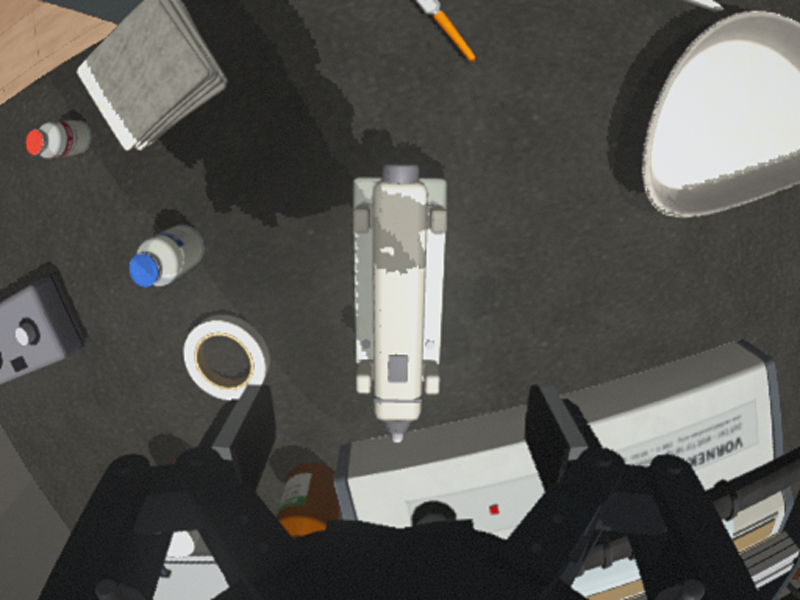

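The wrist view shows the handle upright and centred between the fingers at column ~400. The cheeks are at (362,217), (439,217), (364,380) and (432,380). Next I'll check the grasp pose against them.

Run:
```python
from h import *
k=1.5625
ch=[ray('w1',x/k,y/k,.064,True) for x,y in((362,212),(439,212),(363,378),(432,378))]
C=np.mean(ch,0);d=(ch[2]+ch[3]-ch[0]-ch[1])/2
print(ch,C,np.linalg.norm(d[:2]),np.degrees(np.arctan2(d[1],d[0])))
a=ray('w1',398/k,400/k,.072,True);b=ray('w1',400/k,184/k,.072,True);print(a,b,np.linalg.norm(a-b),np.degrees(np.arctan2(*(a-b)[1::-1])),(a+b)/2)
```

```text
[array([0.5202, 0.3029, 0.064 ]), array([0.5291, 0.3389, 0.064 ]), array([0.6074, 0.2795, 0.064 ]), array([0.6164, 0.3161, 0.064 ])] [0.568275 0.30935  0.064   ] 0.09025614937498717 -14.82918736920916
[0.6208 0.2959 0.072 ] [0.5108 0.3241 0.072 ] 0.11355721025104482 -14.37888821403564 [0.5658 0.31   0.072 ]
```

Call:
arm_command(travel=[[-0.008, 0.004, -0.1], [-0.008, 0.004, -0.2], [-0.008, 0.004, -0.3], [-0.008, 0.004, -0.39], [-0.008, 0.004, -0.39], [-0.008, 0.004, -0.39], [-0.008, 0.004, -0.39]], delta_rot=[[0, 0, 0], [0, 0, 0], [0, 0, 0], [0, 0, 0], [0, 0, 0], [0, 0, 0], [0, 0, 0]])

```text
t: 3.6
ee_pos: [0.5702, 0.3102, 0.2192]
orientation: [0.375, 3.117, 0.002]
contact_force: [-0.7, 0.2, 0.5]
width: 1.002
finger_force: 0.0
```

Call:
arm_command(travel=[[0, 0, 0], [0, 0, 0], [0, 0, 0], [0, 0, 0], [0, 0, 0], [0, 0, 0], [0, 0, 0], [0, 0, 0], [0, 0, 0], [0, 0, 0]], delta_rot=[[0, 0, 0], [0, 0, 0], [0, 0, 0], [0, 0, 0], [0, 0, 0], [0, 0, 0], [0, 0, 0], [0, 0, 0], [0, 0, 0], [0, 0, 0]], jaw=-1, newtons=70)

```text
t: 4.6
ee_pos: [0.5695, 0.3102, 0.2176]
orientation: [0.375, 3.119, 0.0]
contact_force: [-1.2, -1.3, 6.2]
width: 0.295
finger_force: 69.5
```

Call:
arm_command(travel=[[0, 0, 0.06], [0, 0, 0.12], [0, 0, 0.2], [0, 0, 0.3], [0, 0, 0.4], [0, 0, 0.48], [0, 0, 0.48], [0, 0, 0.48], [0, 0, 0.48]], delta_rot=[[0, 0, 0], [0, 0, 0], [0, 0, 0], [0, 0, 0], [0, 0, 0], [0, 0, 0], [0, 0, 0], [0, 0, 0], [0, 0, 0]])

```text
t: 5.5
ee_pos: [0.5693, 0.3101, 0.3358]
orientation: [-0.375, -3.117, 0.001]
contact_force: [0.9, 0.8, 0.0]
width: 0.291
finger_force: 68.8
```

Run:
```python
from h import *
o=r.get_obs();print(o['ee_pos'],o['orientation'],o['contact_force'],o['moment'])
s=snap('side','s2');t=snap('top','t2');w=snap('wrist','w2')
# predicted tip and origin pixels with handle origin 155mm below TCP
R=cv2.Rodrigues(o['orientation'])[0];c=o['ee_pos']+R@[0,0,.155];x=-R[:,0];tip=c+.09*x+np.array([0,0,-.036]);print(c,x,tip)
print('side',proj('s2',c),proj('s2',tip),proj('s2',c+.065*x),proj('s2',c-.065*x),'top',proj('t2',tip))
a=s['frame'][75:225,180:380];cv2.imwrite('pics/s2b.png',cv2.resize(a,(800,600),interpolation=cv2.INTER_CUBIC))
```

```text
[0.56929762 0.31009027 0.33584969] [-3.75169912e-01 -3.11742172e+00  1.36749083e-03] [0.91981387 0.82944557 0.0016706 ] [-0.03219038 -0.00722261 -0.00722123]
[0.56902347 0.30998728 0.18084997] [ 0.97144573 -0.23725672 -0.00156057] [0.65645359 0.28863417 0.14470952]
side (np.float64(254.0), np.float64(125.6)) (np.float64(293.5), np.float64(142.4)) (np.float64(282.7), np.float64(127.3)) (np.float64(225.8), np.float64(123.8)) top (np.float64(185.8), np.float64(144.8))
```

View pics/s2b.png

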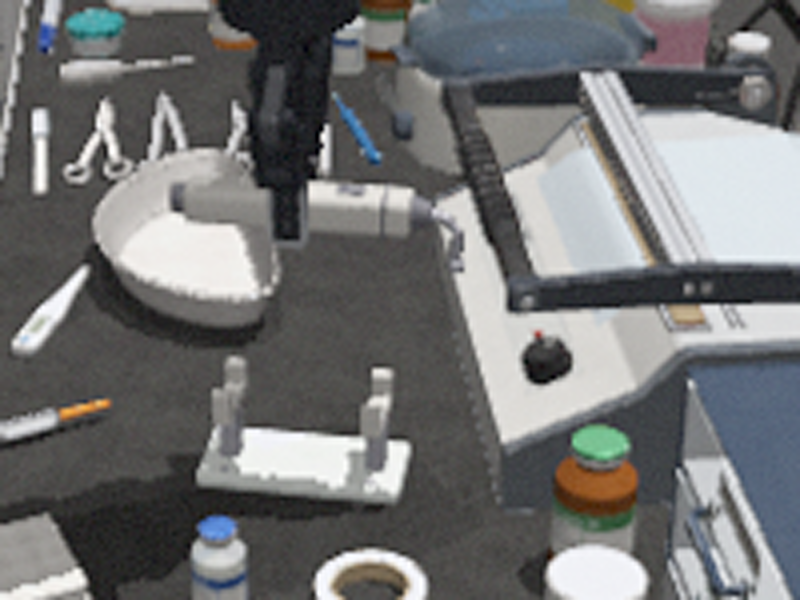

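The probe hangs level. The ball is at crop (457,268), i.e. image (294,142), matching the prediction of (293.5,142.4). Next I move over the wide stud.

Call:
arm_command(travel=[[-0.07, -0.15, 0], [-0.15, -0.3, 0], [-0.22, -0.46, 0], [-0.3, -0.62, 0], [-0.37, -0.78, 0], [-0.43, -0.92, 0], [-0.475, -1, 0], [-0.475, -1, 0]], delta_rot=[[0, 0, 0], [0, 0, 0], [0, 0, 0], [0, 0, 0], [0, 0, 0], [0, 0, 0], [0, 0, 0], [0, 0, 0]])

```text
t: 6.45
ee_pos: [0.4495, 0.0584, 0.3371]
orientation: [-0.379, -3.118, 0.001]
contact_force: [-0.5, 0.7, -0.8]
width: 0.294
finger_force: 69.1
```

Call:
arm_command(travel=[[0, -0.1, 0], [0, -0.2, 0], [0, -0.3, 0], [0, -0.3, -0.1], [0, -0.3, -0.2], [0, -0.3, -0.28], [0, -0.3, -0.32], [0, -0.3, -0.32], [0, -0.3, -0.32], [0, -0.3, -0.32]], delta_rot=[[0, 0, 0], [0, 0, 0], [0, 0, 0], [0, 0, 0], [0, 0, 0], [0, 0, 0], [0, 0, 0], [0, 0, 0], [0, 0, 0], [0, 0, 0]])

```text
t: 7.45
ee_pos: [0.4512, -0.0148, 0.258]
orientation: [0.375, 3.118, -0.0]
contact_force: [0.6, -0.2, -1.0]
width: 0.289
finger_force: 69.4
```

Run:
```python
from h import *
o=r.get_obs();print(o['ee_pos'],o['orientation'],o['contact_force'],o['moment'])
s=snap('side','s3');t=snap('top','t3');w=snap('wrist','w3')
R=cv2.Rodrigues(o['orientation'])[0];c=o['ee_pos']+R@[0,0,.155];x=-R[:,0];tip=c+.09*x+np.array([0,0,-.036]);print(c,x,tip)
print('side',proj('s3',tip),proj('s3',[.5385,-.0363,.048]),'top',proj('t3',tip),proj('t3',[.5385,-.0363,.048]))
a=s['frame'][230:330,200:300];b=t['frame'][160:260,310:410]
cv2.imwrite('pics/s3b.png',np.hstack([cv2.resize(q,(400,400),interpolation=cv2.INTER_CUBIC) for q in(a,b)]))
```

```text
[ 0.45119693 -0.01475504  0.25802244] [ 3.74863037e-01  3.11771223e+00 -1.51184285e-04] [ 0.58623827 -0.19565217 -1.02399045] [ 0.11069382 -0.04132618  0.01294899]
[ 0.45141447 -0.01479623  0.1030226 ] [ 0.97149737 -0.23704602  0.00142647] [ 0.53884923 -0.03613037  0.06715098]
side (np.float64(250.4), np.float64(271.7)) (np.float64(250.5), np.float64(279.6)) top (np.float64(371.1), np.float64(216.3)) (np.float64(368.6), np.float64(216.5))
```

View pics/s3b.png

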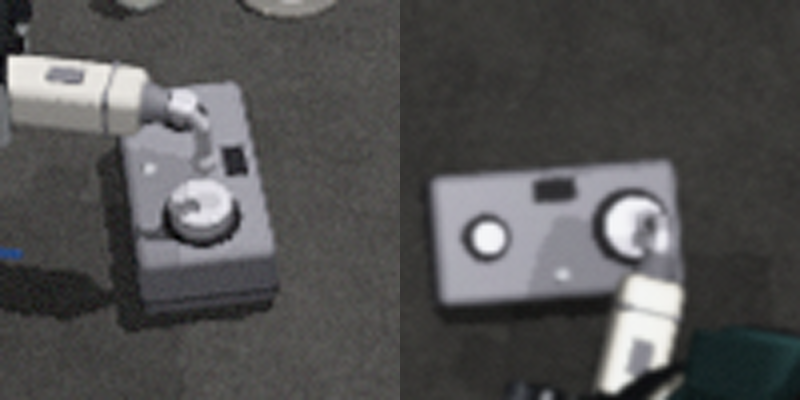

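Side view: the ball is at image (251,272) right over the wide stud (250,279), about 1 mm too far forward. I'll descend gently.

Call:
arm_command(travel=[[-0.004, 0, -0.02], [-0.004, 0, -0.04], [-0.004, 0, -0.056], [-0.004, 0, -0.06], [-0.004, 0, -0.06], [-0.004, 0, -0.06]], delta_rot=[[0, 0, 0], [0, 0, 0], [0, 0, 0], [0, 0, 0], [0, 0, 0], [0, 0, 0]])

```text
t: 8.2
ee_pos: [0.4498, -0.0148, 0.2422]
orientation: [-0.375, -3.119, 0.0]
contact_force: [-0.9, -0.2, -0.9]
width: 0.287
finger_force: 69.4
```

```bash
cat > o.py <<'E'
from h import *
import sys
snap('side',sys.argv[1])
fs=[]
for i in range(3):
    o=r.get_obs();fs.append(np.r_[o['contact_force'],o['moment']]);r.snapshot('side')
print(o['t'],o['ee_pos'],'tipz',o['ee_pos'][2]-.191);print(np.array(fs).round(3))
E
python3 o.py s4
```

```text
8.35 [ 0.4498623  -0.01485689  0.24230045] tipz 0.051300453805995794
[[-0.642  0.272 -1.397 -0.044 -0.037  0.069]
 [ 0.009  0.383 -1.354 -0.059  0.015  0.036]
 [ 0.968  0.126 -1.376 -0.012  0.005  0.036]]
```

Call:
arm_command(travel=[[0, 0, -0.004], [0, 0, -0.008], [0, 0, -0.012], [0, 0, -0.012]], delta_rot=[[0, 0, 0], [0, 0, 0], [0, 0, 0], [0, 0, 0]])

```text
t: 8.8
ee_pos: [0.4498, -0.0148, 0.2391]
orientation: [-0.375, -3.119, 0.0]
contact_force: [0.4, 0.2, 0.5]
width: 0.293
finger_force: 69.4
```

```bash
python3 o.py s5
```

```text
8.95 [ 0.44977296 -0.01482124  0.23921691] tipz 0.04821690564847719
[[-0.135 -0.413 -0.088 -0.016 -0.026  0.007]
 [-0.06  -0.234 -0.35  -0.006 -0.054 -0.002]
 [-0.642 -0.33  -0.981 -0.003 -0.035 -0.025]]
```

Call:
arm_command(travel=[[0, 0, -0.004], [0, 0, -0.008], [0, 0, -0.008], [0, 0, -0.008]], delta_rot=[[0, 0, 0], [0, 0, 0], [0, 0, 0], [0, 0, 0]])

```text
t: 9.4
ee_pos: [0.4498, -0.0148, 0.2372]
orientation: [0.375, 3.119, -0.0]
contact_force: [-0.8, 0.4, 0.4]
width: 0.291
finger_force: 69.4
```

```bash
python3 o.py s6
python3 - <<'E'
import cv2,numpy as np
cv2.imwrite('pics/s6b.png',np.hstack([cv2.resize(cv2.imread(f'pics/{n}.png')[255:305,225:275],(400,400),interpolation=cv2.INTER_CUBIC) for n in('s4','s6')]))
E
```

```text
9.55 [ 0.44976711 -0.01482299  0.23720913] tipz 0.046209131627688305
[[-0.727 -0.147  0.794  0.017 -0.016  0.012]
 [ 0.095  0.041  0.371  0.008 -0.018  0.007]
 [ 0.325  0.276  1.561 -0.045 -0.043 -0.016]]
```

View pics/s6b.png

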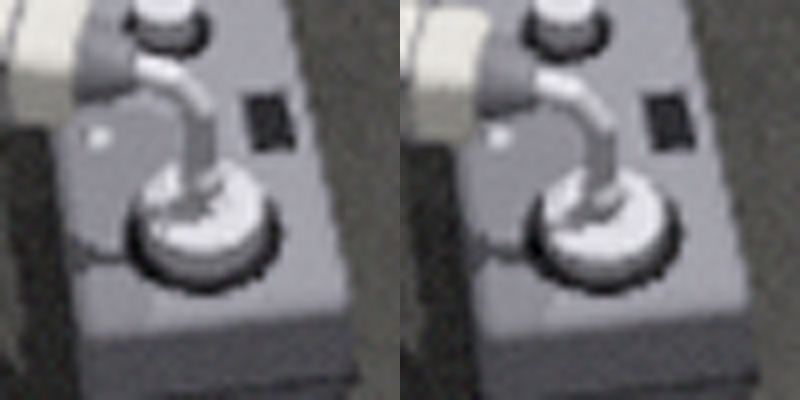

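The left crop shows the ball just above the stud; in the right crop the ball sits at the stud's middle and the stud is visibly lowered. The force is about 2 N. I'll hold, then lift and go to the narrow stud.

Call:
arm_command(travel=[[0, 0, 0], [0, 0, 0], [0, 0, 0], [0, 0, 0], [0, 0, 0.02], [0, 0, 0.06], [0, 0, 0.08], [0, 0, 0.08]], delta_rot=[[0, 0, 0], [0, 0, 0], [0, 0, 0], [0, 0, 0], [0, 0, 0], [0, 0, 0], [0, 0, 0], [0, 0, 0]])

```text
t: 10.4
ee_pos: [0.45, -0.0149, 0.2582]
orientation: [0.375, 3.117, -0.0]
contact_force: [-1.1, -0.0, -1.4]
width: 0.29
finger_force: 69.3
```

Call:
arm_command(travel=[[-0.008, 0.09, 0], [-0.016, 0.18, 0], [-0.024, 0.27, 0], [-0.024, 0.27, 0], [-0.024, 0.27, 0], [-0.024, 0.27, 0]], delta_rot=[[0, 0, 0], [0, 0, 0], [0, 0, 0], [0, 0, 0], [0, 0, 0], [0, 0, 0]])

```text
t: 11.0
ee_pos: [0.4439, 0.0523, 0.2571]
orientation: [0.376, 3.119, -0.0]
contact_force: [0.1, 0.7, -0.8]
width: 0.292
finger_force: 69.3
```

```bash
python3 o.py s7
python3 - <<'E'
from h import *
s=cv2.imread('pics/s7.png');t=snap('top','t7')['frame']
print(proj('s7',[.5326,.0316,.048]),proj('s7',r.get_obs()['ee_pos']+[.0880,-.0214,-.191]))
cv2.imwrite('pics/s7b.png',np.hstack([cv2.resize(a,(400,400),interpolation=cv2.INTER_CUBIC) for a in(s[235:285,220:270],t[185:245,300:360])]))
E
```

```text
11.15 [0.44386564 0.05217622 0.25715773] tipz 0.06615773235416822
[[ 0.089 -0.903 -1.064  0.005  0.031 -0.024]
 [ 0.536  0.304 -0.726  0.013  0.027  0.003]
 [-0.463  0.699 -0.06   0.019 -0.053  0.038]]
(np.float64(245.4), np.float64(254.2)) (np.float64(244.7), np.float64(247.2))
```

View pics/s7b.png

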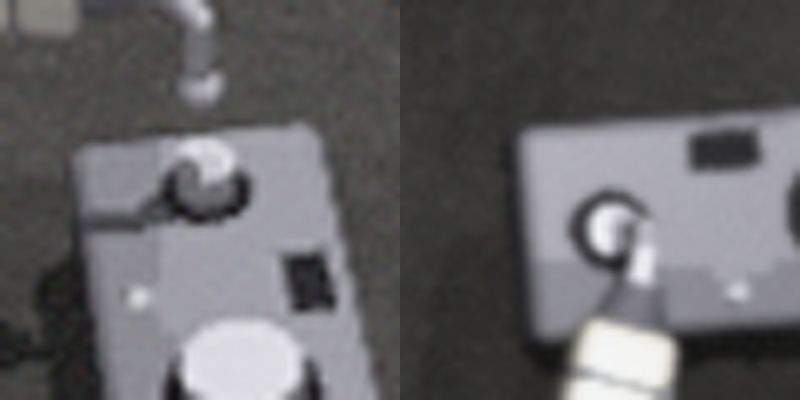

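The ball (245,247) stands over the narrow stud (245.6,254.7), within about 1 mm. I'll press it to the same height as before.

Call:
arm_command(travel=[[0.002, 0.002, -0.02], [0.003, 0.002, -0.04], [0.003, 0.002, -0.056], [0.003, 0.002, -0.064], [0.003, 0.002, -0.07], [0.003, 0.002, -0.075], [0.003, 0.002, -0.08], [0.003, 0.002, -0.08], [0.003, 0.002, -0.08], [0.003, 0.002, -0.08]], delta_rot=[[0, 0, 0], [0, 0, 0], [0, 0, 0], [0, 0, 0], [0, 0, 0], [0, 0, 0], [0, 0, 0], [0, 0, 0], [0, 0, 0], [0, 0, 0]])

```text
t: 12.25
ee_pos: [0.4445, 0.0532, 0.2373]
orientation: [0.375, 3.119, -0.0]
contact_force: [-0.6, -0.0, 0.8]
width: 0.294
finger_force: 69.4
```

```bash
python3 o.py s8
python3 - <<'E'
from h import *
s=cv2.imread('pics/s8.png')
cv2.imwrite('pics/s8b.png',cv2.resize(s[235:285,220:270],(500,500),interpolation=cv2.INTER_CUBIC))
E
```

```text
12.4 [0.4445151  0.05317232 0.2372195 ] tipz 0.04621950284629209
[[-1.101  0.704  1.285  0.004  0.07   0.004]
 [-0.363  1.035  0.359 -0.006  0.037 -0.052]
 [-0.848  0.378  0.134 -0.007  0.039  0.06 ]]
```

View pics/s8b.png

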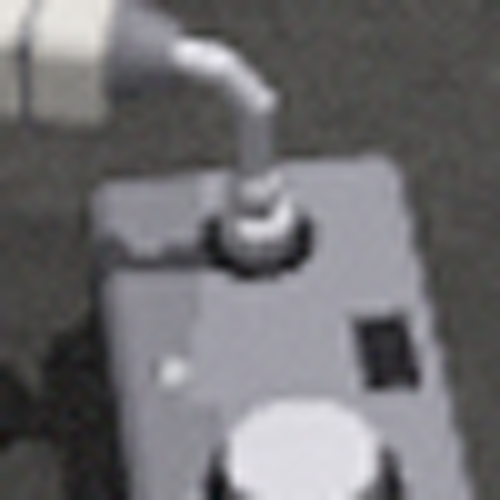

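The ball rests on the narrow stud, which is lowered. I'll hold a little longer, lift, and move to the final pose.

Call:
arm_command(travel=[[0, 0, 0], [0, 0, 0], [0, 0, 0], [0, 0, 0.02], [0, 0, 0.1], [0, 0, 0.22], [0, 0, 0.34], [0, 0, 0.47], [0.08, 0.08, 0.47], [0.16, 0.16, 0.47], [0.22, 0.23, 0.47], [0.22, 0.23, 0.47]], delta_rot=[[0, 0, 0], [0, 0, 0], [0, 0, 0], [0, 0, 0], [0, 0, 0], [0, 0, 0], [0, 0, 0], [0, 0, 0], [0, 0, 0], [0, 0, 0], [0, 0, 0], [0, 0, 0]])

```text
t: 13.65
ee_pos: [0.5008, 0.1121, 0.3547]
orientation: [0.373, 3.119, 0.001]
contact_force: [-0.5, -0.5, -1.1]
width: 0.287
finger_force: 69.3
```

Call:
arm_command(travel=[[0, 0, 0], [0, 0, 0], [0, 0, 0], [0, 0, 0], [0, 0, 0], [0, 0, 0], [0, 0, 0], [0, 0, 0], [0, 0, 0], [0, 0, 0], [0, 0, 0], [0, 0, 0]], delta_rot=[[0, 0, 0], [0, 0, 0], [0, 0, 0], [0, 0, 0], [0, 0, 0], [0, 0, 0], [0, 0, 0], [0, 0, 0], [0, 0, 0], [0, 0, 0], [0, 0, 0], [0, 0, 0]])

```text
t: 14.85
ee_pos: [0.4995, 0.1107, 0.3547]
orientation: [-0.375, -3.119, 0.0]
contact_force: [-0.8, -0.6, -0.6]
width: 0.293
finger_force: 69.3
```

Run:
```python
from h import *
o=r.get_obs();print(o['t'],o['ee_pos'],o['orientation'])
s=snap('side','s9')['frame']
R=cv2.Rodrigues(o['orientation'])[0];c=o['ee_pos']+R@[0,0,.155];x=-R[:,0]
print([proj('s9',p) for p in(c+.09*x-[0,0,.036],c+.065*x,c-.065*x)])
cv2.imwrite('pics/s9b.png',cv2.resize(s[100:250,160:360],(800,600),interpolation=cv2.INTER_CUBIC))
```

```text
14.85 [0.49950583 0.11069676 0.35468099] [-3.75290199e-01 -3.11907505e+00  1.50307323e-05]
[(np.float64(271.0), np.float64(185.5)), (np.float64(257.6), np.float64(168.1)), (np.float64(189.7), np.float64(163.0))]
```

View pics/s9b.png

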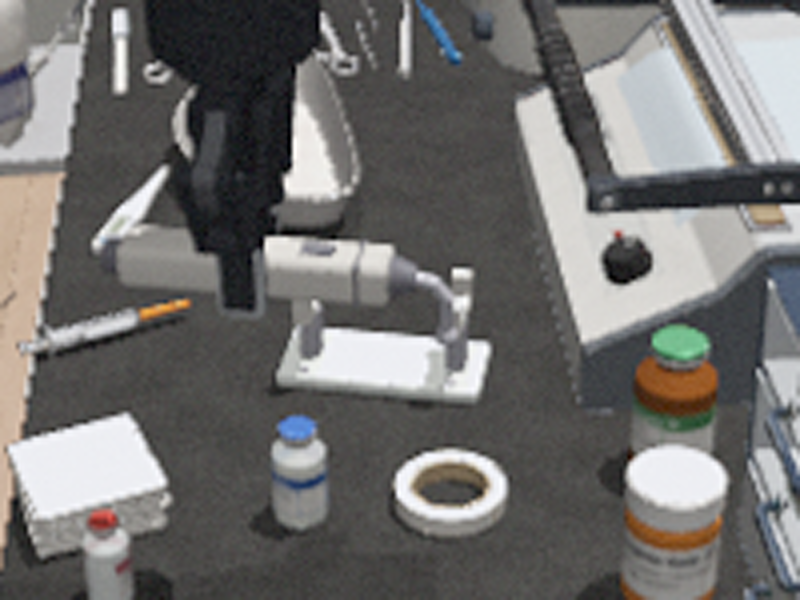

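The probe is level: its handle ends at (258,168) and (189,163) are as predicted, and the vials and jar are undisturbed. I'll hold it over three seconds and hand in.

Call:
arm_command(travel=[[0, 0, 0], [0, 0, 0], [0, 0, 0], [0, 0, 0], [0, 0, 0], [0, 0, 0], [0, 0, 0], [0, 0, 0], [0, 0, 0], [0, 0, 0], [0, 0, 0], [0, 0, 0]], delta_rot=[[0, 0, 0], [0, 0, 0], [0, 0, 0], [0, 0, 0], [0, 0, 0], [0, 0, 0], [0, 0, 0], [0, 0, 0], [0, 0, 0], [0, 0, 0], [0, 0, 0], [0, 0, 0]])

```text
t: 16.1
ee_pos: [0.4995, 0.1107, 0.3547]
orientation: [-0.375, -3.119, 0.0]
contact_force: [-0.7, -0.5, -1.2]
width: 0.29
finger_force: 69.3
```

Call:
arm_command(travel=[[0, 0, 0], [0, 0, 0], [0, 0, 0], [0, 0, 0], [0, 0, 0], [0, 0, 0], [0, 0, 0], [0, 0, 0], [0, 0, 0], [0, 0, 0], [0, 0, 0], [0, 0, 0]], delta_rot=[[0, 0, 0], [0, 0, 0], [0, 0, 0], [0, 0, 0], [0, 0, 0], [0, 0, 0], [0, 0, 0], [0, 0, 0], [0, 0, 0], [0, 0, 0], [0, 0, 0], [0, 0, 0]])

```text
t: 17.3
ee_pos: [0.4995, 0.1107, 0.3547]
orientation: [-0.375, -3.119, 0.0]
contact_force: [1.0, 1.0, -0.8]
width: 0.293
finger_force: 69.3
```

Call:
arm_command(travel=[[0, 0, 0], [0, 0, 0], [0, 0, 0], [0, 0, 0], [0, 0, 0], [0, 0, 0], [0, 0, 0], [0, 0, 0], [0, 0, 0], [0, 0, 0], [0, 0, 0], [0, 0, 0]], delta_rot=[[0, 0, 0], [0, 0, 0], [0, 0, 0], [0, 0, 0], [0, 0, 0], [0, 0, 0], [0, 0, 0], [0, 0, 0], [0, 0, 0], [0, 0, 0], [0, 0, 0], [0, 0, 0]])

```text
t: 18.5
ee_pos: [0.4995, 0.1107, 0.3547]
orientation: [-0.375, -3.119, -0.0]
contact_force: [-0.8, -0.4, -0.6]
width: 0.288
finger_force: 69.3
```

```bash
python3 -c "
from station import r
print(r.finish_job())"
```

```text
the job is handed in; nothing more can be done
None
```

The job is handed in at about 18.5 s with no verdict returned: I pressed the ball lightly (about 2 N) onto the wide stud and then the narrow one for at least half a second each, then held the probe level and steady about 20 cm above the worktop for over three seconds, and the vials and jar were not touched.

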